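# Restock the four counter display trays

### The job

Restock the counter display: stand each of the four goods (large can, small jar, square carton, oblong carton) upright and flat inside the light grey tray that matches its shape and size, with the cartons turned so that their sides run parallel to the sides of their trays. Do not tip the goods over on the way, and leave the green bottle and the white receipt roll standing where they are.

Things in the scene. Friction and masses are not known exactly. Their poses are not given: they have to be found in the camera images.
- can: Large round steel food can with a paper band: diameter 62, height 80, 0.2 to 0.4 kg, standing upright. Origin: centre of its underside; z up.
- jar: Small round amber glass jar with white cap: diameter 42, height 78 (cap: diameter 41, the top 20), 0.1 to 0.2 kg, standing upright. Origin: centre of its underside; z up.
- tea_carton: Square cardboard tea carton with a paper band: 48 x 48, height 85, about 0.1 kg, standing upright. Its sides run along its x and y. Origin: centre of its underside; z up.
- long_carton: Oblong cardboard carton with a paper band: 76 (along its x) x 38 (along its y), height 72, about 0.15 kg, standing upright. Origin: centre of its underside; z up.
- can_tray: Light grey plastic display tray fixed to the counter, floor 3 mm thick, rim 10 mm high and 3 mm thick, open on top, its inside 9 mm wider than its article on every side; large round one for the can: 86 outside, 80 inside diameter. Origin: centre of its underside; z up. Among the goods in front of the robot, any yaw.
- jar_tray: Light grey plastic display tray fixed to the counter, floor 3 mm thick, rim 10 mm high and 3 mm thick, open on top, its inside 9 mm wider than its article on every side; small round one for the jar: 66 outside, 60 inside diameter. Origin: centre of its underside; z up. Among the goods in front of the robot, any yaw.
- tea_tray: Light grey plastic display tray fixed to the counter, floor 3 mm thick, rim 10 mm high and 3 mm thick, open on top, its inside 9 mm wider than its article on every side; square one for the tea carton: 72 x 72 outside, 66 x 66 inside, sides along its x and y. Origin: centre of its underside; z up. Among the goods in front of the robot, any yaw.
- long_tray: Light grey plastic display tray fixed to the counter, floor 3 mm thick, rim 10 mm high and 3 mm thick, open on top, its inside 9 mm wider than its article on every side; oblong one for the oblong carton: 100 (along its x) x 62 (along its y) outside, 94 x 56 inside. Origin: centre of its underside; z up. Among the goods in front of the robot, any yaw.
- bottle: Green glass bottle with a steel cap and paper label, diameter 52 up to 80 high, narrowing to a neck of 24, total height 138, 0.3 to 0.5 kg. It stands among the goods and is the tallest thing there; not to be moved. Origin: centre of its underside; z up.
- receipt_roll: White roll of till paper standing on end near the middle of the goods, diameter 40, height 57; not to be moved. Origin: centre of its underside; z up. Also on the counter between the goods, fixed and low (12 mm): a round dark coin dish and a black stamp pad.
Things that resemble listed ones, but are neither listed nor needed, are in the scene too. Leave any yellow look-alike of the jar_tray alone.

How it is judged:
By the outcome, as a careful person would: the job done as asked, in the order asked, and still so for the second after the job is handed in, with the robot touching nothing.
It also fails if it takes over 106 s, if anything falls off the work surface, if the arm or the gripper's body presses on something with over 40 N, if the wrist force passes 120 N, or if a joint passes its speed limit or range.

### The arm

A 7-joint arm with a two-finger parallel gripper is mounted at the origin on the work surface. World frame = base frame: x ahead of the robot, y to its left, z up, the work surface at z = 0. Lengths are in m, angles in rad, forces in N, time in s.
With the tool pointing down it reaches from about 0.35 to 0.9 m from the base axis. Payload 19.9 kg.
Tool frame: the origin (TCP) lies at the very end of the fingers, on their centre line; the grasp point (between the pads) lies 19 mm behind it; z points along the fingers, y is the line along which they close (so a half turn about z gives the same grasp; the last joint's range is limited). The gripper opens to 94 mm and grips with 3 to 60 N. Pads are 16 mm wide; open, the fingers measure 119 mm over their backs; the gripper's body (75 mm by 177 mm) begins 78 mm behind the grasp point.
Start: joints at [1.119, 0.417, -0.01, 1.614, 0.005, 1.111, -0.053], TCP at [0.249, -0.573, 0.205] pointing down, gripper open.
Joint ranges: [-2.81, 2.81], [-0.39, 2.02], [-1.27, 1.25], [0.06, 2.57], [-1.19, 4.33], [0.19, 2], [-2.82, 2.82]. Speed limits (rad/s): [1.89, 1.89, 2.39, 2.39, 3.01, 3.01, 3.01].

### API

Orientations are given as a 3x3 rotation matrix whose columns are the frame's x, y, z axes.
In Python, from station import arm, imaging, spot_in, cut_out gives the robot as it stands.
- The arm moves only by the tool carry_out, never from a script. Its argument "moves" is a list of rows, each an object of numbers: "grip": the opening, from 0 (shut) to 1 (fully open); "dx", "dy", "dz": the shift along the tool's x, y, z in cm; "turn": the turn about the tool's z in rad. A call has 1 to 12 rows; each row shifts and turns the commanded pose from where the row before left it, along the tool's axes as they then stand; what a row does not reach is not made up. A row lasts 1/10 s, in which the tool goes at most 50 mm and 8.59 degrees, less where a joint would pass 70% of its speed; a pose out of reach is approached as far as the arm can. A call with a gripper value outside its range is refused whole. The fingers move at their own pace and stop on an object; "newtons" is the grip in N (left out, the last holds). Time passes only in rows, so rows that do not move let the fingers close. It gives the time, the measured TCP pose, the force, the opening and the grip force at its end, in the units of the state.
- arm.sense(): the state, without advancing time (a new reading comes with each control period).
- imaging.camera(name): name is "side" or "top" or "wrist"; returns a dict with "frame" (480x640x3 uint8, red, green, blue), "K" (3x3 intrinsics, pixels), "camera_from_world" (4x4, takes a point from world to camera coordinates). Camera axes: x right, y down, z forward; pixel columns grow to the right and rows downward; lengths in m; the calibration is good to about 2 mm. A picture is of the moment at which its call begins. There is no depth.
- arm.job_done(): hands the job in; it is judged then, once.
Trained networks look in the newest picture that a camera, given by its name, has taken for a name from the list of things; names that differ only in an ending like _2 or _b are one class to them, and where a whole thing is asked for, a point or a joint stands for the part that bears it (a point fixed in the world has none). Each returns a list of dicts, best first, with "p" (0 to 1); they miss things now and then, are a little off and sometimes report something else, mostly with a low value. They report only what shows in the picture. A call takes as long as a camera call. They do not tell look-alikes from the thing itself.
- spot_in(camera, query): "box" ([left, top, width, height] in pixels, round what is visible of it).
- cut_out(camera, query): "pixels" (480x640 bool, what is visible of it) and "box" ([left, top, width, height] in pixels, round what is visible of it).
The state is a dict: "clock": time; "joint_pos": joint angles; "joint_velocities": joint speeds; "joint_torque": joint torques, N m; "eef_pos": TCP position; "ee_rot": TCP orientation; "force": force on the tool from outside, world axes, zero at the start; "wrist_torque": the same for the moment, N m; "finger_gap": opening from 0.0 (shut) to 1.0 (fully open); "grip_force": force on a finger pad.
Only numpy, scipy, OpenCV 4.12 (cv2) and the standard library are available. Lean on these libraries where they do the work, as an engineer would, in place of code of your own. Each camera call takes 0.05 s, during which the arm holds its last target. There are 200 camera calls.

## Working session

There is one attempt and no reset: what is moved stays moved. The work goes in short steps, Python scripts to look and compute and a tool call to move; the robot and the scene stay as the last step left them, time stands still between calls to the robot, and variables do not carry over. Pictures are saved under pics/ and viewed, at most 14 in all, crops included, and the job is handed in when it is done.

Besides the shell and the picture viewer there is one more tool, called after "Emit:" as name([rows], argument=value, ...), one row to a line, values as JSON. carry_out: Moves the arm, as the interface text tells. Its arguments: {"type":"object","properties":{"moves":{"type":"array","items":{"type":"object","properties":{"grip":{"type":"number"},"dx":{"type":"number"},"dy":{"type":"number"},"dz":{"type":"number"},"turn":{"type":"number"}}}},"newtons":{"type":"number"}},"required":["moves"]}

```bash
mkdir -p pics; ls
python3 - <<'E'
from station import arm, imaging, spot_in, cut_out
import cv2,numpy as np
for n in ["top","side"]:
    c=imaging.camera(n); cv2.imwrite(f"pics/{n}0.png",c["frame"][:,:,::-1])
    print(n,c["K"].round(1).tolist(),c["camera_from_world"].round(4).tolist())
    for q in ["can","jar","tea_carton","long_carton","can_tray","jar_tray","tea_tray","long_tray","bottle","receipt_roll"]:
        print(q,[(np.round(d["box"]).tolist(),round(d["p"],2)) for d in spot_in(n,q)[:3]])
s=arm.sense(); print(s["clock"],s["eef_pos"],s["ee_rot"])
E
```

```text
pics
top [[495.0, 0.0, 318.7], [0.0, 495.0, 242.9], [0.0, 0.0, 1.0]] [[-0.0003, -1.0, 0.0089, -0.0006], [-0.994, -0.0007, -0.1098, 0.4998], [0.1098, -0.0089, -0.9939, 0.9125], [0.0, 0.0, 0.0, 1.0]]
can [([471.0, 204.0, 50.0, 36.0], 0.81)]
jar [([113.0, 207.0, 37.0, 31.0], 0.72)]
tea_carton [([347.0, 258.0, 38.0, 34.0], 0.62)]
long_carton [([447.0, 274.0, 41.0, 41.0], 0.74), ([376.0, 159.0, 44.0, 43.0], 0.5)]
can_tray [([376.0, 158.0, 40.0, 43.0], 0.77), ([471.0, 204.0, 50.0, 38.0], 0.45)]
jar_tray [([257.0, 251.0, 34.0, 34.0], 0.85), ([255.0, 314.0, 35.0, 34.0], 0.58)]
tea_tray [([214.0, 155.0, 45.0, 43.0], 0.84)]
long_tray [([374.0, 159.0, 43.0, 43.0], 0.67)]
bottle [([164.0, 296.0, 42.0, 29.0], 0.58)]
receipt_roll [([304.0, 205.0, 21.0, 26.0], 0.83)]
side [[548.7, 0.0, 319.6], [0.0, 548.7, 237.2], [0.0, 0.0, 1.0]] [[-0.7179, -0.6961, -0.0091, 0.3398], [-0.4943, 0.5189, -0.6974, 0.2801], [0.4902, -0.4962, -0.7166, 0.9119], [0.0, 0.0, 0.0, 1.0]]
can []
jar [([138.0, 313.0, 35.0, 42.0], 0.77)]
tea_carton [([348.0, 208.0, 27.0, 45.0], 0.77)]
long_carton [([409.0, 175.0, 40.0, 49.0], 0.77), ([277.0, 274.0, 34.0, 27.0], 0.72), ([247.0, 308.0, 34.0, 66.0], 0.65)]
can_tray [([300.0, 176.0, 35.0, 27.0], 0.69)]
jar_tray [([325.0, 308.0, 36.0, 32.0], 0.75), ([277.0, 273.0, 35.0, 29.0], 0.63)]
tea_tray [([184.0, 239.0, 53.0, 40.0], 0.61)]
long_tray [([243.0, 204.0, 45.0, 23.0], 0.67), ([247.0, 310.0, 34.0, 63.0], 0.16)]
bottle [([248.0, 310.0, 34.0, 67.0], 0.79), ([384.0, 141.0, 30.0, 42.0], 0.22)]
receipt_roll [([286.0, 216.0, 21.0, 33.0], 0.71)]
1.1 [ 0.24897847 -0.57321876  0.20541163] [[ 9.17207228e-01  3.98410455e-01 -1.00027872e-04]
 [ 3.98410465e-01 -9.17207223e-01  1.10111739e-04]
 [-4.78766186e-05 -1.40847434e-04 -9.99999989e-01]]
```

View pics/top0.png

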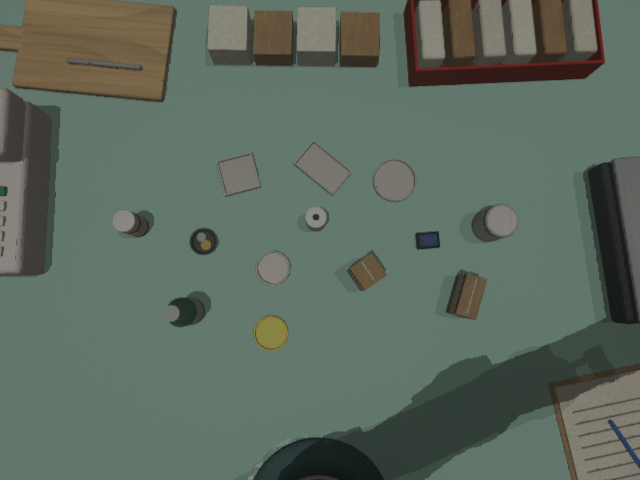

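View pics/side0.png

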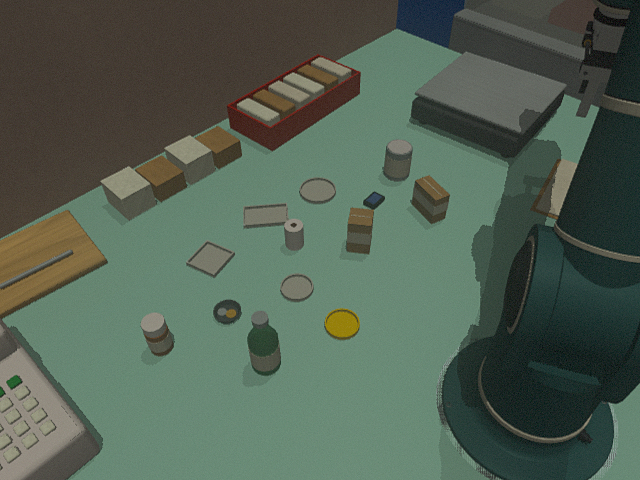

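Top view: the can is at (499,221), jar (127,221), tea carton (367,271), long carton (467,295). Trays: round large (394,180), round small (273,268), square (239,174), oblong (323,168). To be avoided: yellow dish (271,332), coin dish (204,241), stamp pad (428,240), bottle (182,312), roll (316,217), and the boxes in the back row at (230..360,37).

Candidates: jar_tray is grey (273,268) vs yellow (271,332) vs coin dish (204,241), so I pick the grey one. tea_carton is (367,271) vs the back-row cubes, so I pick the banded one at (367,271).

```bash
cat > h.py <<'E'
from station import arm, imaging, spot_in, cut_out
import cv2,numpy as np
from scipy.optimize import minimize
DIM={"can":(.062,.062,.080,1),"jar":(.042,.042,.078,1),"tea_carton":(.048,.048,.085,0),"long_carton":(.076,.038,.072,0),
"can_tray":(.086,.086,.010,1),"jar_tray":(.066,.066,.010,1),"tea_tray":(.072,.072,.010,0),"long_tray":(.1,.062,.010,0),
"bottle":(.052,.052,.08,1),"receipt_roll":(.04,.04,.057,1)}
def proj(c,P):
    T=c["camera_from_world"]; q=np.asarray(P)@T[:3,:3].T+T[:3,3]; u=q@c["K"].T; return u[:,:2]/u[:,2:]
def back(c,uv,z):
    T=c["camera_from_world"]; R,t=T[:3,:3],T[:3,3]; o=-R.T@t
    d=R.T@np.linalg.inv(c["K"])@np.array([uv[0],uv[1],1]); return o+d*(z-o[2])/d[2]
def hull(c,n,x,y,a,z0=0):
    L,W,H,r=DIM[n]
    if r: t=np.linspace(0,6.283,33); p=np.c_[np.cos(t)*L/2,np.sin(t)*L/2]
    else: p=np.array([[1,1],[1,-1],[-1,-1],[-1,1]])*[L/2,W/2]
    R=np.array([[np.cos(a),-np.sin(a)],[np.sin(a),np.cos(a)]]); p=p@R.T+[x,y]
    P=np.r_[np.c_[p,0*p[:,0]+z0],np.c_[p,0*p[:,0]+z0+H]]
    return cv2.convexHull(proj(c,P).astype(np.float32))
def iou(m,h):
    b=np.zeros(m.shape,np.uint8); cv2.fillConvexPoly(b,np.round(h*16).astype(np.int32),1,shift=4)
    return (b&m).sum()/max((b|m).sum(),1)
def fit(c,m,n,z0=0):
    m=m.astype(np.uint8); ys,xs=np.nonzero(m); g=back(c,(xs.mean(),ys.mean()),DIM[n][2]*.6+z0)
    best=None
    for a in ([0] if DIM[n][3] else np.arange(0,3.14,.4)):
        r=minimize(lambda v:-iou(m,hull(c,n,*v,z0)),[g[0],g[1],a],method="Nelder-Mead",options=dict(initial_simplex=np.array([[g[0],g[1],a],[g[0]+.02,g[1],a],[g[0],g[1]+.02,a],[g[0],g[1],a+.3]]),xatol=2e-4,fatol=1e-4))
        if best is None or r.fun<best.fun: best=r
    return best.x.round(4),round(-best.fun,3)
def mask(cam,n,seed):
    ds=[d["pixels"] for d in cut_out(cam,n)]
    ds=[m for m in ds if m[seed[1]-6:seed[1]+7,seed[0]-6:seed[0]+7].any()]
    return ds[0] if ds else None
E
python3 - <<'E'
from h import *
S={"top":dict(can=(499,221),jar=(127,221),tea_carton=(367,271),long_carton=(467,295),can_tray=(394,180),jar_tray=(273,268),tea_tray=(239,174),long_tray=(323,168),bottle=(182,312),receipt_roll=(316,217)),
"side":dict(can=(398,165),jar=(157,335),tea_carton=(360,230),long_carton=(430,200),can_tray=(318,190),jar_tray=(297,287),tea_tray=(211,259),long_tray=(266,215),bottle=(265,350),receipt_roll=(294,235))}
for cam in S:
    c=imaging.camera(cam); im=c["frame"][:,:,::-1].copy()
    for n,s in S[cam].items():
        m=mask(cam,n,s)
        src="net"
        if n.endswith("tray"):
            hsv=im.astype(int); g=hsv.min(2); # grey: low saturation vs green counter
            sat=im.max(2).astype(int)-im.min(2)
            b=((sat<22)&(im.max(2)>60)).astype(np.uint8)
            b=cv2.morphologyEx(b,cv2.MORPH_CLOSE,np.ones((5,5),np.uint8))
            _,lab=cv2.connectedComponents(b); m2=lab==lab[s[1],s[0]] if lab[s[1],s[0]] else None
            if m2 is not None and m2.sum()<5000: m=m2;src="col"
        if m is None: print(cam,n,"none"); continue
        v,q=fit(c,m,n); print(cam,n,src,v,q,int(m.sum()))
        cv2.polylines(im,[hull(c,n,*v).astype(np.int32)],True,(0,0,255),1)
    cv2.imwrite(f"pics/{cam}1.png",im)
    if cam=="top": cv2.imwrite("pics/t1.png",cv2.resize(im[130:360,90:530],None,fx=1.8,fy=1.8))
E
```

```text
top can net [ 0.5353 -0.3285 -0.2727] 0.937 1347
top jar net [0.5345 0.3516 0.1675] 0.836 670
top tea_carton net [ 0.4443 -0.0867  0.6268] 0.958 846
top long_carton net [ 0.3999 -0.273   2.8025] 0.962 1380
top can_tray net [ 0.6279 -0.1503  0.0401] 0.89 1393
top jar_tray net [0.4548 0.089  0.0371] 0.933 908
top tea_tray net [0.6399 0.1581 0.2616] 0.943 1350
top long_tray net [ 0.6532 -0.0081  0.8649] 0.971 1643
top bottle net [0.3722 0.246  0.361 ] 0.949 972
top receipt_roll net [0.547  0.0059 0.3019] 0.907 430
side can net [ 0.5351 -0.331   0.2883] 0.937 1021
side jar net [0.5321 0.352  0.0315] 0.867 949
side tea_carton net [ 0.4431 -0.0888  0.6482] 0.921 1041
side long_carton net [ 0.3984 -0.2732 -0.3411] 0.971 1298
side can_tray col [ 0.627  -0.1504  0.249 ] 0.965 810
side jar_tray col [0.4531 0.0871 0.1641] 0.948 782
side tea_tray col [0.6379 0.158  1.8513] 0.978 1073
side long_tray col [ 0.6504 -0.0086  0.8799] 0.644 1581
side bottle net [0.3728 0.2408 0.1232] 0.846 1559
side receipt_roll net [ 0.5439  0.0044 -0.0255] 0.885 529
```

View pics/t1.png

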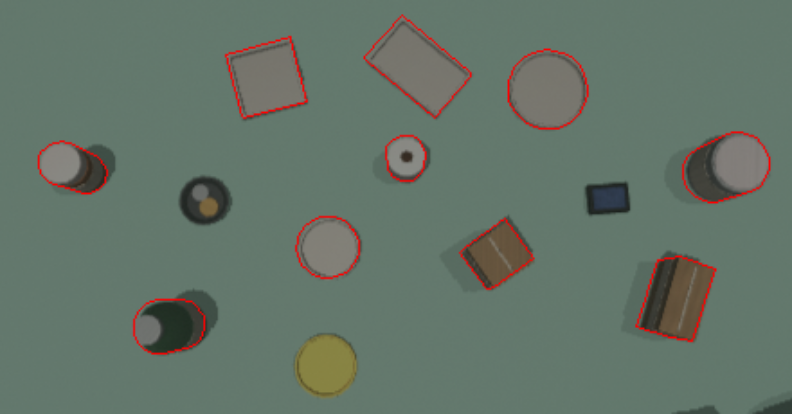

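All four goods and four trays fit well, and the two cameras agree within about 3 mm. The crop confirms the choices: grey jar tray rather than yellow, and all red outlines sit on their objects. Now I plan the reach to the can.

```bash
cat > plan.py <<'E'
import sys,numpy as np
from station import arm
s=arm.sense(); p=np.array(s["eef_pos"]); R=np.array(s["ee_rot"]); th=np.arctan2(R[1,0],R[0,0])
for a in sys.argv[1:]:
    v=[float(k) for k in a.split(",")]; d=R.T@(np.array(v[:3])-p)*100
    print("tool cm",d.round(2),"turn", round((th-v[3]+np.pi/2)%np.pi-np.pi/2,3) if len(v)>3 else "")
print(s["clock"],p.round(4),"th",round(th,3),"gap",round(s["finger_gap"],3),"q7",round(s["joint_pos"][6],2),"F",np.round(s["force"],1))
E
python3 plan.py .535,-.330,.13,.41
```

```text
tool cm [ 35.92 -10.91   7.54] turn -0.0
2.2 [ 0.249  -0.5732  0.2054] th 0.41 gap 1.0 q7 -0.05 F [ 0.2  0.2 -0.1]
```

Emit:
carry_out([
  {"dx":3,"dy":-0.9,"dz":0.6,"grip":1},
  {"dx":3,"dy":-0.9,"dz":0.6},
  {"dx":3,"dy":-0.9,"dz":0.6},
  {"dx":3,"dy":-0.9,"dz":0.6},
  {"dx":3,"dy":-0.9,"dz":0.6},
  {"dx":3,"dy":-0.9,"dz":0.6},
  {"dx":3,"dy":-0.9,"dz":0.6},
  {"dx":3,"dy":-0.9,"dz":0.6},
  {"dx":3,"dy":-0.9,"dz":0.6},
  {"dx":3,"dy":-0.9,"dz":0.6},
  {"dx":3,"dy":-0.9,"dz":0.6},
  {"dx":3,"dy":-1,"dz":0.6},
], newtons=25)

```text
schema error: expected keys grip, dx, dy, dz, turn
```

```bash
python3 plan.py .535,-.330,.03,.41
python3 - <<'E'
from h import *
c=imaging.camera("wrist"); im=c["frame"][:,:,::-1].copy()
m=mask("wrist","can",(320,240)); 
ds=cut_out("wrist","can"); print([(d["box"],d["p"]) for d in ds])
if ds: print(fit(c,ds[0]["pixels"],"can"))
cv2.polylines(im,[hull(c,"can",.535,-.330,0).astype(np.int32)],True,(0,0,255),1)
cv2.imwrite("pics/w1.png",im)
E
```

```text
tool cm [ 35.92 -10.91  17.54] turn -0.0
2.2 [ 0.249  -0.5732  0.2054] th 0.41 gap 1.0 q7 -0.05 F [ 0.2  0.2 -0.1]
[]
```

View pics/w1.png

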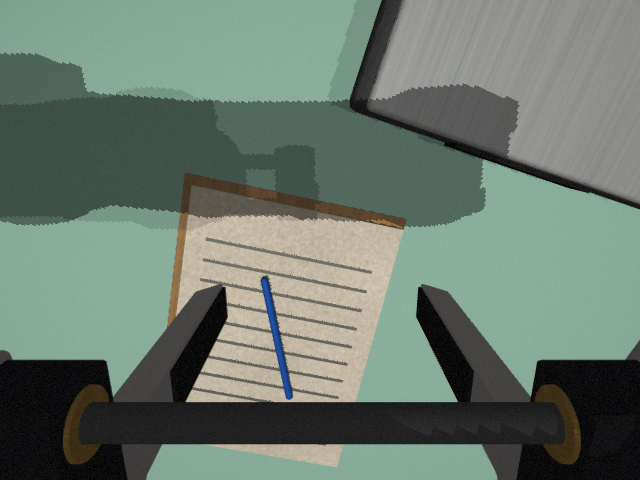

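The move was refused because every key is needed in each row. The wrist picture is still from the start pose: the fingers at (200,330) and (440,330) are over the notepad, with the grey box at (500,90).

Emit:
carry_out([
  {"dx":3,"dy":-0.9,"dz":0.6,"turn":0,"grip":1},
  {"dx":3,"dy":-0.9,"dz":0.6,"turn":0,"grip":1},
  {"dx":3,"dy":-0.9,"dz":0.6,"turn":0,"grip":1},
  {"dx":3,"dy":-0.9,"dz":0.6,"turn":0,"grip":1},
  {"dx":3,"dy":-0.9,"dz":0.6,"turn":0,"grip":1},
  {"dx":3,"dy":-0.9,"dz":0.6,"turn":0,"grip":1},
  {"dx":3,"dy":-0.9,"dz":0.6,"turn":0,"grip":1},
  {"dx":3,"dy":-0.9,"dz":0.6,"turn":0,"grip":1},
  {"dx":3,"dy":-0.9,"dz":0.6,"turn":0,"grip":1},
  {"dx":3,"dy":-0.9,"dz":0.6,"turn":0,"grip":1},
  {"dx":3,"dy":-0.9,"dz":0.6,"turn":0,"grip":1},
  {"dx":3,"dy":-1,"dz":0.6,"turn":0,"grip":1},
], newtons=25)

```text
clock: 3.55
eef_pos: [0.5367, -0.3291, 0.1333]
ee_rot: [[0.917, 0.398, 0.0], [0.398, -0.917, -0.0], [0.0, 0.0, -1.0]]
force: [0.1, -1.0, -0.0]
finger_gap: 1.002
grip_force: 0.0
```

```bash
python3 plan.py .535,-.330,.03,.41
python3 - <<'E'
from h import *
c=imaging.camera("wrist"); im=c["frame"][:,:,::-1].copy()
ds=cut_out("wrist","can"); print([(d["box"],d["p"]) for d in ds])
if ds: print(fit(c,ds[0]["pixels"],"can"))
cv2.polylines(im,[hull(c,"can",.535,-.330,0).astype(np.int32)],True,(0,0,255),1)
cv2.imwrite("pics/w2.png",im)
E
```

```text
tool cm [-0.19  0.02 10.33] turn -0.0
3.55 [ 0.5367 -0.3291  0.1333] th 0.41 gap 1.002 q7 -0.72 F [ 0.1 -1.  -0. ]
[([277.9, 200.8, 92.6, 113.1], 0.6)]
(array([ 0.5364, -0.3324,  0.1622]), np.float64(0.948))
```

View pics/w2.png

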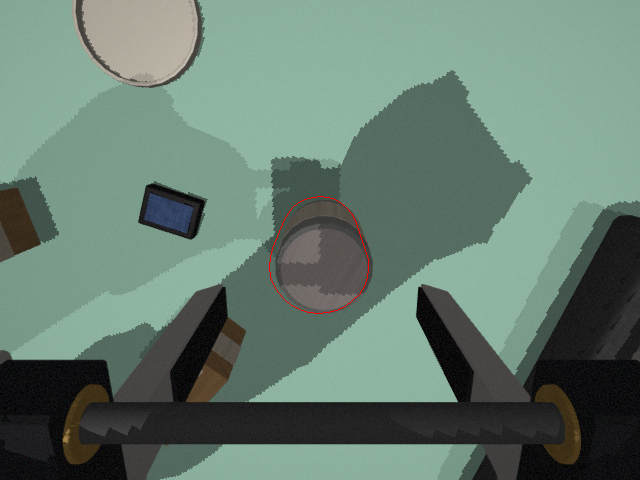

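The can at (322,255) sits between the fingers and on the predicted outline. Grasp it.

Emit:
carry_out([
  {"dx":-0.1,"dy":0.1,"dz":2,"turn":0,"grip":1},
  {"dx":0,"dy":0,"dz":3,"turn":0,"grip":1},
  {"dx":0,"dy":0,"dz":3,"turn":0,"grip":1},
  {"dx":0,"dy":0,"dz":2.3,"turn":0,"grip":1},
  {"dx":0,"dy":0,"dz":0,"turn":0,"grip":1},
  {"dx":0,"dy":0,"dz":0,"turn":0,"grip":0.5},
  {"dx":0,"dy":0,"dz":0,"turn":0,"grip":0.5},
  {"dx":0,"dy":0,"dz":0,"turn":0,"grip":0.5},
  {"dx":0,"dy":0,"dz":0,"turn":0,"grip":0.5},
  {"dx":0,"dy":0,"dz":0,"turn":0,"grip":0.4},
  {"dx":0,"dy":0,"dz":0,"turn":0,"grip":0.4},
  {"dx":0,"dy":0,"dz":0,"turn":0,"grip":0.4},
], newtons=25)

```text
clock: 4.85
eef_pos: [0.5355, -0.3313, 0.0312]
ee_rot: [[0.917, 0.398, 0.001], [0.398, -0.917, -0.0], [0.0, 0.001, -1.0]]
force: [-1.8, 1.4, 7.5]
finger_gap: 0.646
grip_force: 25.0
```

```bash
python3 plan.py .6275,-.150,.13,.41
```

```text
tool cm [ 15.67 -12.96  -9.89] turn -0.0
4.85 [ 0.5355 -0.3313  0.0312] th 0.41 gap 0.646 q7 -0.73 F [-1.8  1.4  7.5]
```

Emit:
carry_out([
  {"dx":0,"dy":0,"dz":-1.5,"turn":0,"grip":0.4},
  {"dx":0,"dy":0,"dz":-2.5,"turn":0,"grip":0.4},
  {"dx":0,"dy":0,"dz":-2.5,"turn":0,"grip":0.4},
  {"dx":1,"dy":-0.9,"dz":-1,"turn":0,"grip":0.4},
  {"dx":2,"dy":-1.6,"dz":0,"turn":0,"grip":0.4},
  {"dx":2.2,"dy":-1.8,"dz":0,"turn":0,"grip":0.4},
  {"dx":2.2,"dy":-1.8,"dz":0,"turn":0,"grip":0.4},
  {"dx":2.2,"dy":-1.8,"dz":0,"turn":0,"grip":0.4},
  {"dx":2.2,"dy":-1.8,"dz":0,"turn":0,"grip":0.4},
  {"dx":2,"dy":-1.7,"dz":0,"turn":0,"grip":0.4},
  {"dx":1.3,"dy":-1.1,"dz":0,"turn":0,"grip":0.4},
  {"dx":0.5,"dy":-0.4,"dz":0,"turn":0,"grip":0.4},
])

```text
clock: 6.05
eef_pos: [0.6275, -0.1482, 0.1053]
ee_rot: [[0.916, 0.401, -0.0], [0.401, -0.916, 0.001], [0.0, -0.001, -1.0]]
force: [0.0, 0.4, -3.2]
finger_gap: 0.648
grip_force: 25.0
```

```bash
python3 plan.py .6275,-.150,.035,.41
```

```text
tool cm [-0.07  0.18  7.03] turn 0.002
6.05 [ 0.6275 -0.1482  0.1053] th 0.412 gap 0.648 q7 -1.05 F [ 0.   0.4 -3.2]
```

Emit:
carry_out([
  {"dx":0,"dy":0.1,"dz":2,"turn":0,"grip":0.4},
  {"dx":0,"dy":0,"dz":2,"turn":0,"grip":0.4},
  {"dx":0,"dy":0,"dz":1.5,"turn":0,"grip":0.4},
  {"dx":0,"dy":0,"dz":0.8,"turn":0,"grip":0.4},
  {"dx":0,"dy":0,"dz":0.4,"turn":0,"grip":0.4},
  {"dx":0,"dy":0,"dz":0.3,"turn":0,"grip":0.4},
  {"dx":0,"dy":0,"dz":0,"turn":0,"grip":0.4},
  {"dx":0,"dy":0,"dz":0,"turn":0,"grip":0.4},
])

```text
clock: 6.85
eef_pos: [0.6276, -0.1516, 0.036]
ee_rot: [[0.917, 0.398, 0.001], [0.398, -0.917, -0.0], [0.001, 0.0, -1.0]]
force: [0.1, -0.3, -2.1]
finger_gap: 0.646
grip_force: 25.0
```

```bash
python3 plan.py .6275,-.150,.0345,.41
```

```text
tool cm [ 0.05 -0.16  0.15] turn -0.0
6.85 [ 0.6276 -0.1516  0.036 ] th 0.41 gap 0.646 q7 -1.06 F [ 0.1 -0.3 -2.1]
```

Emit:
carry_out([
  {"dx":0,"dy":0,"dz":0.2,"turn":0,"grip":0.4},
  {"dx":0,"dy":0,"dz":0,"turn":0,"grip":0.4},
  {"dx":0,"dy":0,"dz":0,"turn":0,"grip":1},
  {"dx":0,"dy":0,"dz":0,"turn":0,"grip":1},
  {"dx":0,"dy":0,"dz":0,"turn":0,"grip":1},
  {"dx":0,"dy":0,"dz":0,"turn":0,"grip":1},
  {"dx":0,"dy":0,"dz":-2,"turn":0,"grip":1},
  {"dx":0,"dy":0,"dz":-3,"turn":0,"grip":1},
  {"dx":0,"dy":0,"dz":-3,"turn":0,"grip":1},
  {"dx":0,"dy":0,"dz":-3,"turn":0,"grip":1},
  {"dx":0,"dy":0,"dz":-2,"turn":0,"grip":1},
  {"dx":0,"dy":0,"dz":0,"turn":0,"grip":1},
])

```text
clock: 8.05
eef_pos: [0.6287, -0.1518, 0.1665]
ee_rot: [[0.917, 0.398, 0.004], [0.398, -0.917, -0.001], [0.004, 0.003, -1.0]]
force: [-0.6, -0.8, 0.6]
finger_gap: 0.999
grip_force: 0.0
```

```bash
python3 plan.py .5335,.352,.14,1.2
python3 - <<'E'
from h import *
c=imaging.camera("side"); m=mask("side","can",(318,180)); print(None if m is None else fit(c,m,"can",.003))
E
```

```text
tool cm [ 11.33 -50.01   2.56] turn -0.79
8.05 [ 0.6287 -0.1518  0.1665] th 0.41 gap 0.999 q7 -1.04 F [-0.6 -0.8  0.6]
(array([ 0.6304, -0.1538, -0.1191]), np.float64(0.875))
```

Emit:
carry_out([
  {"dx":0.5,"dy":-2,"dz":0,"turn":0,"grip":1},
  {"dx":1,"dy":-4.5,"dz":0.2,"turn":0,"grip":1},
  {"dx":1,"dy":-4.5,"dz":0.2,"turn":0,"grip":1},
  {"dx":1,"dy":-4.5,"dz":0.2,"turn":0,"grip":1},
  {"dx":1,"dy":-4.5,"dz":0.2,"turn":0,"grip":1},
  {"dx":1,"dy":-4.5,"dz":0.2,"turn":0,"grip":1},
  {"dx":1,"dy":-4.5,"dz":0.2,"turn":0,"grip":1},
  {"dx":1,"dy":-4.5,"dz":0.2,"turn":0,"grip":1},
  {"dx":1,"dy":-4.5,"dz":0.2,"turn":0,"grip":1},
  {"dx":1,"dy":-4.5,"dz":0.2,"turn":0,"grip":1},
  {"dx":1,"dy":-4.5,"dz":0.2,"turn":0,"grip":1},
  {"dx":0.8,"dy":-3,"dz":0.2,"turn":0,"grip":1},
])

```text
clock: 9.35
eef_pos: [0.5297, 0.3552, 0.1401]
ee_rot: [[0.916, 0.401, -0.002], [0.401, -0.916, 0.0], [-0.002, -0.001, -1.0]]
force: [-0.0, 0.5, 0.7]
finger_gap: 0.998
grip_force: 0.0
```

Emit:
carry_out([
  {"dx":0,"dy":0,"dz":0,"turn":-0.13,"grip":1},
  {"dx":0,"dy":0,"dz":0,"turn":-0.13,"grip":1},
  {"dx":0,"dy":0,"dz":0,"turn":-0.13,"grip":1},
  {"dx":0,"dy":0,"dz":0,"turn":-0.13,"grip":1},
  {"dx":0,"dy":0,"dz":0,"turn":-0.13,"grip":1},
  {"dx":0,"dy":0,"dz":0,"turn":-0.13,"grip":1},
  {"dx":0,"dy":0,"dz":0,"turn":0,"grip":1},
])

```text
clock: 10.05
eef_pos: [0.5313, 0.3516, 0.1401]
ee_rot: [[0.37, 0.929, -0.002], [0.929, -0.37, -0.001], [-0.001, -0.002, -1.0]]
force: [-0.4, 0.0, -0.2]
finger_gap: 1.001
grip_force: 0.0
```

```bash
python3 plan.py .5335,.352,.03
python3 - <<'E'
from h import *
c=imaging.camera("wrist"); im=c["frame"][:,:,::-1].copy()
ds=cut_out("wrist","jar"); print([(d["box"],d["p"]) for d in ds])
if ds: print(fit(c,ds[0]["pixels"],"jar"))
cv2.polylines(im,[hull(c,"jar",.5335,.352,0).astype(np.int32)],True,(0,0,255),1)
cv2.imwrite("pics/w3.png",im)
E
```

```text
tool cm [ 0.13  0.21 11.01] turn 
10.05 [0.5313 0.3516 0.1401] th 1.192 gap 1.001 q7 -1.22 F [-0.4  0.  -0.2]
[([297.3, 209.1, 59.4, 79.5], 0.69), ([318.7, 466.6, 55.7, 13.4], 0.29)]
(array([0.5352, 0.3511, 0.212 ]), np.float64(0.911))
```

View pics/w3.png

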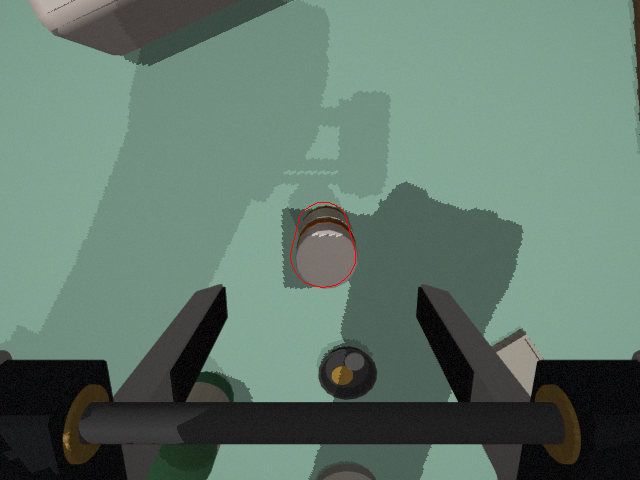

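The jar at (326,255) is between the fingers and on the outline. The bottle at (195,430) and coin dish at (347,372) are well clear. Grasp it.

Emit:
carry_out([
  {"dx":0.1,"dy":0.2,"dz":2,"turn":0,"grip":1},
  {"dx":0,"dy":0,"dz":3,"turn":0,"grip":1},
  {"dx":0,"dy":0,"dz":3.5,"turn":0,"grip":1},
  {"dx":0,"dy":0,"dz":2.5,"turn":0,"grip":1},
  {"dx":0,"dy":0,"dz":0,"turn":0,"grip":0.6},
  {"dx":0,"dy":0,"dz":0,"turn":0,"grip":0.3},
  {"dx":0,"dy":0,"dz":0,"turn":0,"grip":0.3},
  {"dx":0,"dy":0,"dz":0,"turn":0,"grip":0.3},
  {"dx":0,"dy":0,"dz":0,"turn":0,"grip":0.2},
  {"dx":0,"dy":0,"dz":0,"turn":0,"grip":0.2},
  {"dx":0,"dy":0,"dz":0,"turn":0,"grip":0.2},
  {"dx":0,"dy":0,"dz":0,"turn":0,"grip":0.2},
], newtons=20)

```text
clock: 11.35
eef_pos: [0.5342, 0.3523, 0.0317]
ee_rot: [[0.372, 0.928, 0.0], [0.928, -0.372, 0.0], [0.0, 0.0, -1.0]]
force: [1.1, -1.3, 3.3]
finger_gap: 0.443
grip_force: 20.0
```

```bash
python3 plan.py .454,.088,.11
```

```text
tool cm [-27.51   2.39  -7.84] turn 
11.35 [0.5342 0.3523 0.0317] th 1.19 gap 0.443 q7 -1.28 F [ 1.1 -1.3  3.3]
```

Emit:
carry_out([
  {"dx":0,"dy":0,"dz":-2,"turn":0,"grip":0.2},
  {"dx":0,"dy":0,"dz":-3,"turn":0,"grip":0.2},
  {"dx":-1,"dy":0.2,"dz":-2.5,"turn":0,"grip":0.2},
  {"dx":-2.5,"dy":0.2,"dz":-0.3,"turn":0,"grip":0.2},
  {"dx":-3.5,"dy":0.3,"dz":0,"turn":0,"grip":0.2},
  {"dx":-3.5,"dy":0.3,"dz":0,"turn":0,"grip":0.2},
  {"dx":-3.5,"dy":0.3,"dz":0,"turn":0,"grip":0.2},
  {"dx":-3.5,"dy":0.3,"dz":0,"turn":0,"grip":0.2},
  {"dx":-3.5,"dy":0.3,"dz":0,"turn":0,"grip":0.2},
  {"dx":-3.5,"dy":0.3,"dz":0,"turn":0,"grip":0.2},
  {"dx":-2,"dy":0.2,"dz":0,"turn":0,"grip":0.2},
  {"dx":-1,"dy":0,"dz":0,"turn":0,"grip":0.2},
])

```text
clock: 12.55
eef_pos: [0.4535, 0.0862, 0.1095]
ee_rot: [[0.374, 0.928, -0.0], [0.928, -0.374, -0.001], [-0.001, 0.0, -1.0]]
force: [0.0, -0.5, -1.5]
finger_gap: 0.443
grip_force: 20.0
```

Emit:
carry_out([
  {"dx":0,"dy":0,"dz":1,"turn":0,"grip":0.2},
  {"dx":0,"dy":0,"dz":2,"turn":0,"grip":0.2},
  {"dx":0,"dy":0,"dz":1.5,"turn":0,"grip":0.2},
  {"dx":0,"dy":0,"dz":0,"turn":0,"grip":0.2},
  {"dx":0,"dy":0,"dz":0,"turn":0,"grip":0.2},
])

```text
clock: 13.05
eef_pos: [0.454, 0.0892, 0.0643]
ee_rot: [[0.371, 0.929, -0.001], [0.929, -0.371, 0.001], [0.0, -0.001, -1.0]]
force: [0.7, 0.0, -1.6]
finger_gap: 0.442
grip_force: 20.0
```

```bash
python3 plan.py .4537,.088,.0347
```

```text
tool cm [-0.12  0.02  2.96] turn 
13.05 [0.454  0.0892 0.0643] th 1.191 gap 0.442 q7 -0.85 F [ 0.7  0.  -1.6]
```

Next: lower, release and lift, then move towards the tea carton.

Emit:
carry_out([
  {"dx":-0.1,"dy":0,"dz":1.5,"turn":0,"grip":0.2},
  {"dx":0,"dy":0,"dz":0.8,"turn":0,"grip":0.2},
  {"dx":0,"dy":0,"dz":0.5,"turn":0,"grip":0.2},
  {"dx":0,"dy":0,"dz":0.2,"turn":0,"grip":0.2},
  {"dx":0,"dy":0,"dz":0,"turn":0,"grip":0.2},
  {"dx":0,"dy":0,"dz":0,"turn":0,"grip":0.2},
])

```text
clock: 13.65
eef_pos: [0.4539, 0.0872, 0.0348]
ee_rot: [[0.372, 0.928, 0.0], [0.928, -0.372, 0.0], [0.0, 0.0, -1.0]]
force: [0.8, 0.6, -1.2]
finger_gap: 0.443
grip_force: 20.0
```

Emit:
carry_out([
  {"dx":0,"dy":0,"dz":0,"turn":0,"grip":1},
  {"dx":0,"dy":0,"dz":0,"turn":0,"grip":1},
  {"dx":0,"dy":0,"dz":0,"turn":0,"grip":1},
  {"dx":0,"dy":0,"dz":0,"turn":0,"grip":1},
  {"dx":0,"dy":0,"dz":0,"turn":0,"grip":1},
  {"dx":0,"dy":0,"dz":-2,"turn":0,"grip":1},
  {"dx":0,"dy":0,"dz":-3,"turn":0,"grip":1},
  {"dx":0,"dy":0,"dz":-3,"turn":0,"grip":1},
  {"dx":0,"dy":0,"dz":-3,"turn":0,"grip":1},
  {"dx":0,"dy":0,"dz":-1.5,"turn":0,"grip":1},
  {"dx":0,"dy":0,"dz":0,"turn":0,"grip":1},
])

```text
clock: 14.75
eef_pos: [0.4547, 0.0872, 0.1613]
ee_rot: [[0.372, 0.928, 0.003], [0.928, -0.372, 0.0], [0.001, 0.003, -1.0]]
force: [0.7, -1.1, -0.3]
finger_gap: 0.999
grip_force: 0.0
```

```bash
python3 plan.py .4437,-.0877,.15,.635 .4437,-.0877,.15,2.206
python3 - <<'E'
from h import *
c=imaging.camera("side"); m=mask("side","jar",(297,270)); print(None if m is None else fit(c,m,"jar",.003))
c=imaging.camera("side"); m=mask("side","bottle",(265,350)); print(None if m is None else fit(c,m,"bottle"))
E
```

```text
tool cm [-16.65   5.48   1.12] turn 0.555
tool cm [-16.65   5.48   1.12] turn -1.016
14.75 [0.4547 0.0872 0.1613] th 1.19 gap 0.999 q7 -0.75 F [ 0.7 -1.1 -0.3]
(array([0.4539, 0.0865, 0.3072]), np.float64(0.882))
(array([ 0.3723,  0.2413, -0.0655]), np.float64(0.831))
```

Emit:
carry_out([
  {"dx":-1,"dy":0.4,"dz":0.1,"turn":0,"grip":1},
  {"dx":-2.6,"dy":0.8,"dz":0.2,"turn":0,"grip":1},
  {"dx":-3,"dy":1,"dz":0.2,"turn":0,"grip":1},
  {"dx":-3,"dy":1,"dz":0.2,"turn":0,"grip":1},
  {"dx":-3,"dy":1,"dz":0.2,"turn":0,"grip":1},
  {"dx":-2.5,"dy":0.8,"dz":0.2,"turn":0,"grip":1},
  {"dx":-1.5,"dy":0.5,"dz":0,"turn":0,"grip":1},
  {"dx":0,"dy":0,"dz":0,"turn":0.14,"grip":1},
  {"dx":0,"dy":0,"dz":0,"turn":0.14,"grip":1},
  {"dx":0,"dy":0,"dz":0,"turn":0.14,"grip":1},
  {"dx":0,"dy":0,"dz":0,"turn":0.135,"grip":1},
  {"dx":0,"dy":0,"dz":0,"turn":0,"grip":1},
])

```text
clock: 16.15
eef_pos: [0.4425, -0.088, 0.1479]
ee_rot: [[0.807, 0.591, -0.001], [0.591, -0.807, 0.0], [-0.001, -0.001, -1.0]]
force: [0.2, -0.5, 0.1]
finger_gap: 1.002
grip_force: 0.0
```

```bash
python3 plan.py .4437,-.0877,.03,.635
python3 - <<'E'
from h import *
c=imaging.camera("wrist"); im=c["frame"][:,:,::-1].copy()
ds=cut_out("wrist","tea_carton"); print([(d["box"],d["p"]) for d in ds])
if ds: print(fit(c,ds[0]["pixels"],"tea_carton"))
cv2.polylines(im,[hull(c,"tea_carton",.4437,-.0877,.635).astype(np.int32)],True,(0,0,255),1)
cv2.imwrite("pics/w4.png",im)
E
```

```text
tool cm [ 0.12  0.06 11.79] turn -0.003
16.15 [ 0.4425 -0.088   0.1479] th 0.632 gap 1.002 q7 -0.88 F [ 0.2 -0.5  0.1]
[([282.3, 196.0, 77.7, 101.3], 0.82), ([111.3, 40.2, 76.4, 93.4], 0.55)]
(array([ 0.4429, -0.0892,  2.168 ]), np.float64(0.968))
```

View pics/w4.png

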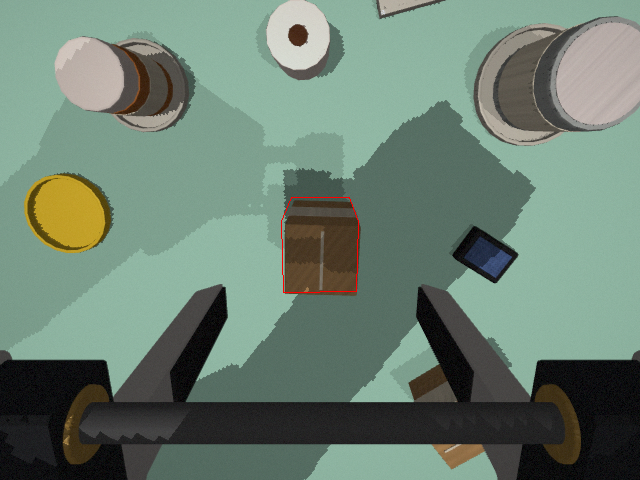

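The tea carton at (320,250) is square to and between the fingers. The jar at (130,85) and can at (560,85) stand inside their trays. Grasp it.

Emit:
carry_out([
  {"dx":0.1,"dy":0.1,"dz":2,"turn":0.02,"grip":1},
  {"dx":0,"dy":0,"dz":3,"turn":0,"grip":1},
  {"dx":0,"dy":0,"dz":3.5,"turn":0,"grip":1},
  {"dx":0,"dy":0,"dz":3.2,"turn":0,"grip":1},
  {"dx":0,"dy":0,"dz":0,"turn":0,"grip":0.7},
  {"dx":0,"dy":0,"dz":0,"turn":0,"grip":0.3},
  {"dx":0,"dy":0,"dz":0,"turn":0,"grip":0.3},
  {"dx":0,"dy":0,"dz":0,"turn":0,"grip":0.3},
  {"dx":0,"dy":0,"dz":0,"turn":0,"grip":0.3},
  {"dx":0,"dy":0,"dz":0,"turn":0,"grip":0.3},
  {"dx":0,"dy":0,"dz":0,"turn":0,"grip":0.3},
  {"dx":0,"dy":0,"dz":0,"turn":0,"grip":0.3},
], newtons=15)

```text
clock: 17.45
eef_pos: [0.4446, -0.0877, 0.032]
ee_rot: [[0.817, 0.577, 0.001], [0.577, -0.817, -0.0], [0.0, 0.0, -1.0]]
force: [-1.7, -0.4, 10.2]
finger_gap: 0.508
grip_force: 15.0
```

```bash
python3 plan.py .639,.158,.13,.27
```

```text
tool cm [30.06 -8.86 -9.8 ] turn 0.345
17.45 [ 0.4446 -0.0877  0.032 ] th 0.615 gap 0.508 q7 -0.98 F [-1.7 -0.4 10.2]
```

Emit:
carry_out([
  {"dx":0,"dy":0,"dz":-2,"turn":0,"grip":0.3},
  {"dx":0,"dy":0,"dz":-3.5,"turn":0,"grip":0.3},
  {"dx":0,"dy":0,"dz":-3.5,"turn":0,"grip":0.3},
  {"dx":0,"dy":0,"dz":-1.5,"turn":0,"grip":0.3},
  {"dx":0,"dy":0,"dz":0,"turn":0,"grip":0.3},
  {"dx":1.5,"dy":-0.4,"dz":0,"turn":0,"grip":0.3},
  {"dx":3,"dy":-0.9,"dz":0,"turn":0,"grip":0.3},
  {"dx":3,"dy":-0.9,"dz":0,"turn":0,"grip":0.3},
  {"dx":3,"dy":-0.9,"dz":0,"turn":0,"grip":0.3},
  {"dx":3,"dy":-0.9,"dz":0,"turn":0,"grip":0.3},
  {"dx":3,"dy":-0.9,"dz":0,"turn":0,"grip":0.3},
  {"dx":3,"dy":-0.9,"dz":0,"turn":0,"grip":0.3},
])

```text
clock: 18.65
eef_pos: [0.5703, 0.0732, 0.1351]
ee_rot: [[0.817, 0.577, -0.002], [0.577, -0.817, -0.0], [-0.001, -0.001, -1.0]]
force: [1.4, 0.4, -0.8]
finger_gap: 0.508
grip_force: 15.0
```

Emit:
carry_out([
  {"dx":3,"dy":-0.9,"dz":0,"turn":0,"grip":0.3},
  {"dx":3,"dy":-0.9,"dz":0,"turn":0,"grip":0.3},
  {"dx":3,"dy":-0.9,"dz":0,"turn":0,"grip":0.3},
  {"dx":1.5,"dy":-0.4,"dz":0,"turn":0,"grip":0.3},
  {"dx":0,"dy":0,"dz":0,"turn":0.08,"grip":0.3},
  {"dx":0,"dy":0,"dz":0,"turn":0.09,"grip":0.3},
  {"dx":0,"dy":0,"dz":0,"turn":0.09,"grip":0.3},
  {"dx":0,"dy":0,"dz":0,"turn":0.08,"grip":0.3},
  {"dx":0,"dy":0,"dz":0,"turn":0,"grip":0.3},
  {"dx":0,"dy":0,"dz":0,"turn":0,"grip":0.3},
])

```text
clock: 19.65
eef_pos: [0.6377, 0.1581, 0.1354]
ee_rot: [[0.962, 0.274, -0.001], [0.274, -0.962, -0.0], [-0.001, -0.0, -1.0]]
force: [0.2, -0.1, -1.2]
finger_gap: 0.509
grip_force: 15.0
```

```bash
python3 plan.py .639,.158,.035,.27
```

```text
tool cm [ 0.14  0.05 10.04] turn 0.008
19.65 [0.6377 0.1581 0.1354] th 0.278 gap 0.509 q7 -1.71 F [ 0.2 -0.1 -1.2]
```

Emit:
carry_out([
  {"dx":0.1,"dy":0,"dz":2,"turn":0,"grip":0.3},
  {"dx":0,"dy":0,"dz":3,"turn":0,"grip":0.3},
  {"dx":0,"dy":0,"dz":2.5,"turn":0,"grip":0.3},
  {"dx":0,"dy":0,"dz":1.3,"turn":0,"grip":0.3},
  {"dx":0,"dy":0,"dz":0.7,"turn":0,"grip":0.3},
  {"dx":0,"dy":0,"dz":0.4,"turn":0,"grip":0.3},
  {"dx":0,"dy":0,"dz":0.1,"turn":0,"grip":0.3},
  {"dx":0,"dy":0,"dz":0,"turn":0,"grip":0.3},
  {"dx":0,"dy":0,"dz":0,"turn":0,"grip":0.3},
])

```text
clock: 20.55
eef_pos: [0.6395, 0.1585, 0.0373]
ee_rot: [[0.962, 0.271, 0.001], [0.271, -0.962, 0.0], [0.001, 0.0, -1.0]]
force: [0.1, -0.1, -0.7]
finger_gap: 0.51
grip_force: 15.0
```

```bash
python3 plan.py .639,.158,.035,.27
python3 - <<'E'
from h import *
c=imaging.camera("side"); im=c["frame"][:,:,::-1].copy()
m=mask("side","tea_carton",(213,235)); print(None if m is None else fit(c,m,"tea_carton",.003))
cv2.imwrite("pics/s2.png",cv2.resize(im[150:350,120:400],None,fx=2.5,fy=2.5))
E
```

```text
tool cm [-0.06  0.03  0.23] turn 0.005
20.55 [0.6395 0.1585 0.0373] th 0.275 gap 0.51 q7 -1.74 F [ 0.1 -0.1 -0.7]
(array([0.6313, 0.1537, 1.0745]), np.float64(0.727))
```

View pics/s2.png

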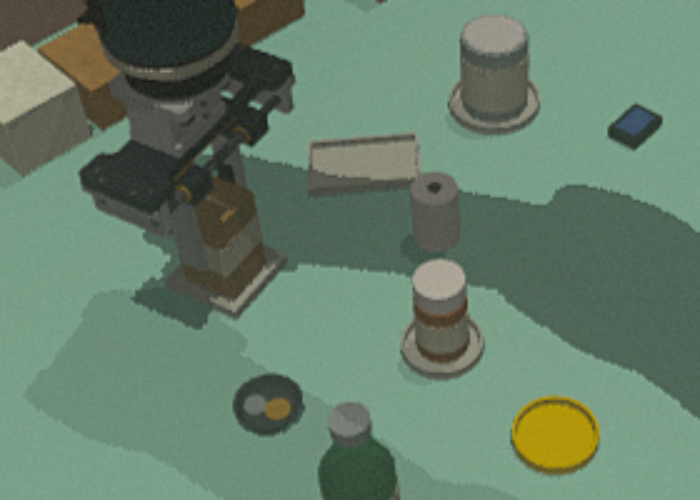

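The tea carton (crop pixel 230,250) is within its tray. The can (495,70) and jar (440,310) stand in theirs. Lower and release.

Emit:
carry_out([
  {"dx":0,"dy":0,"dz":0.2,"turn":0,"grip":0.3},
  {"dx":0,"dy":0,"dz":0,"turn":0,"grip":0.3},
  {"dx":0,"dy":0,"dz":0,"turn":0,"grip":1},
  {"dx":0,"dy":0,"dz":0,"turn":0,"grip":1},
  {"dx":0,"dy":0,"dz":0,"turn":0,"grip":1},
  {"dx":0,"dy":0,"dz":0,"turn":0,"grip":1},
  {"dx":0,"dy":0,"dz":0,"turn":0,"grip":1},
  {"dx":0,"dy":0,"dz":-2,"turn":0,"grip":1},
  {"dx":0,"dy":0,"dz":-3,"turn":0,"grip":1},
  {"dx":0,"dy":0,"dz":-4,"turn":0,"grip":1},
  {"dx":0,"dy":0,"dz":-3.5,"turn":0,"grip":1},
  {"dx":0,"dy":0,"dz":0,"turn":0,"grip":1},
])

```text
clock: 21.85
eef_pos: [0.6412, 0.1591, 0.1646]
ee_rot: [[0.962, 0.271, 0.007], [0.271, -0.962, 0.002], [0.007, 0.0, -1.0]]
force: [1.3, 0.4, -0.9]
finger_gap: 1.0
grip_force: 0.0
```

```bash
python3 plan.py .399,-.273,.14,-.34
python3 - <<'E'
from h import *
c=imaging.camera("side"); m=mask("side","tea_carton",(213,235)); print(None if m is None else fit(c,m,"tea_carton",.003))
E
```

```text
tool cm [-35.06  35.02   2.21] turn 0.615
21.85 [0.6412 0.1591 0.1646] th 0.275 gap 1.0 q7 -1.7 F [ 1.3  0.4 -0.9]
(array([0.637 , 0.1591, 0.1429]), np.float64(0.935))
```

Emit:
carry_out([
  {"dx":-1.5,"dy":1.5,"dz":0,"turn":0,"grip":1},
  {"dx":-3,"dy":3,"dz":0,"turn":0,"grip":1},
  {"dx":-3,"dy":3,"dz":0,"turn":0,"grip":1},
  {"dx":-3,"dy":3,"dz":0,"turn":0,"grip":1},
  {"dx":-3,"dy":3,"dz":0,"turn":0,"grip":1},
  {"dx":-3,"dy":3,"dz":0,"turn":0,"grip":1},
  {"dx":-3,"dy":3,"dz":0,"turn":0,"grip":1},
  {"dx":-3,"dy":3,"dz":0,"turn":0,"grip":1},
  {"dx":-3,"dy":3,"dz":0,"turn":0,"grip":1},
  {"dx":-3,"dy":3,"dz":0,"turn":0,"grip":1},
  {"dx":-3,"dy":3,"dz":0.5,"turn":0,"grip":1},
  {"dx":-2,"dy":2,"dz":0.5,"turn":0,"grip":1},
])

```text
clock: 23.15
eef_pos: [0.4052, -0.2571, 0.1483]
ee_rot: [[0.963, 0.269, -0.002], [0.269, -0.963, 0.0], [-0.002, -0.001, -1.0]]
force: [0.6, 0.6, -0.7]
finger_gap: 0.999
grip_force: 0.0
```

Emit:
carry_out([
  {"dx":-1.5,"dy":1.5,"dz":0.5,"turn":0,"grip":1},
  {"dx":0,"dy":0,"dz":0.5,"turn":0.12,"grip":1},
  {"dx":0,"dy":0,"dz":0,"turn":0.12,"grip":1},
  {"dx":0,"dy":0,"dz":0,"turn":0.12,"grip":1},
  {"dx":0,"dy":0,"dz":0,"turn":0.12,"grip":1},
  {"dx":0,"dy":0,"dz":0,"turn":0.13,"grip":1},
  {"dx":0,"dy":0,"dz":0,"turn":0,"grip":1},
])

```text
clock: 23.85
eef_pos: [0.3966, -0.2732, 0.1384]
ee_rot: [[0.944, -0.331, -0.002], [-0.331, -0.944, 0.001], [-0.002, -0.0, -1.0]]
force: [0.7, 0.3, -0.6]
finger_gap: 1.0
grip_force: 0.0
```

```bash
python3 plan.py .399,-.273,.03,-.34
python3 - <<'E'
from h import *
c=imaging.camera("wrist"); im=c["frame"][:,:,::-1].copy()
ds=cut_out("wrist","long_carton"); print([(d["box"],d["p"]) for d in ds])
if ds: print(fit(c,ds[0]["pixels"],"long_carton"))
cv2.polylines(im,[hull(c,"long_carton",.399,-.273,-.34).astype(np.int32)],True,(0,0,255),1)
cv2.imwrite("pics/w5.png",im)
E
```

```text
tool cm [ 0.24 -0.09 10.84] turn 0.002
23.85 [ 0.3966 -0.2732  0.1384] th -0.338 gap 1.0 q7 -1.37 F [ 0.7  0.3 -0.6]
[([289.5, 184.5, 62.5, 122.1], 0.62)]
(array([ 0.3986, -0.276 ,  2.8264]), np.float64(0.971))
```

View pics/w5.png

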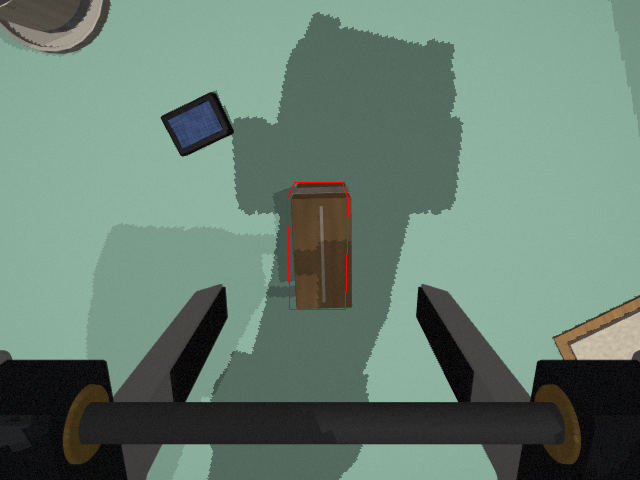

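The oblong carton at (320,250) is aligned with the fingers; only a slight +y shift is needed. Grasp it.

Emit:
carry_out([
  {"dx":0.2,"dy":0.1,"dz":2,"turn":0,"grip":1},
  {"dx":0,"dy":0,"dz":3,"turn":0,"grip":1},
  {"dx":0,"dy":0,"dz":3.3,"turn":0,"grip":1},
  {"dx":0,"dy":0,"dz":2.5,"turn":0,"grip":1},
  {"dx":0,"dy":0,"dz":0,"turn":0,"grip":0.6},
  {"dx":0,"dy":0,"dz":0,"turn":0,"grip":0.25},
  {"dx":0,"dy":0,"dz":0,"turn":0,"grip":0.25},
  {"dx":0,"dy":0,"dz":0,"turn":0,"grip":0.25},
  {"dx":0,"dy":0,"dz":0,"turn":0,"grip":0.25},
  {"dx":0,"dy":0,"dz":0,"turn":0,"grip":0.25},
  {"dx":0,"dy":0,"dz":0,"turn":0,"grip":0.25},
  {"dx":0,"dy":0,"dz":0,"turn":0,"grip":0.25},
], newtons=18)

```text
clock: 25.15
eef_pos: [0.3989, -0.2751, 0.0316]
ee_rot: [[0.944, -0.329, 0.0], [-0.329, -0.944, -0.0], [0.0, -0.0, -1.0]]
force: [-0.8, 1.5, 4.1]
finger_gap: 0.403
grip_force: 17.9
```

```bash
python3 plan.py .652,-.008,.14,.87
```

```text
tool cm [ 15.13 -33.54 -10.83] turn -1.205
25.15 [ 0.3989 -0.2751  0.0316] th -0.335 gap 0.403 q7 -1.36 F [-0.8  1.5  4.1]
```

Emit:
carry_out([
  {"dx":0,"dy":0,"dz":-2,"turn":0,"grip":0.25},
  {"dx":0,"dy":0,"dz":-3.5,"turn":0,"grip":0.25},
  {"dx":0,"dy":0,"dz":-3.5,"turn":0,"grip":0.25},
  {"dx":0,"dy":0,"dz":-2,"turn":0,"grip":0.25},
  {"dx":0.7,"dy":-1.5,"dz":0,"turn":0,"grip":0.25},
  {"dx":1.4,"dy":-3,"dz":0,"turn":0,"grip":0.25},
  {"dx":1.4,"dy":-3,"dz":0,"turn":0,"grip":0.25},
  {"dx":1.4,"dy":-3,"dz":0,"turn":0,"grip":0.25},
  {"dx":1.4,"dy":-3,"dz":0,"turn":0,"grip":0.25},
  {"dx":1.4,"dy":-3,"dz":0,"turn":0,"grip":0.25},
  {"dx":1.4,"dy":-3,"dz":0,"turn":0,"grip":0.25},
  {"dx":1.4,"dy":-3,"dz":0,"turn":0,"grip":0.25},
])

```text
clock: 26.35
eef_pos: [0.5725, -0.0961, 0.1412]
ee_rot: [[0.944, -0.329, -0.001], [-0.329, -0.944, 0.0], [-0.001, 0.0, -1.0]]
force: [0.5, 0.4, -1.7]
finger_gap: 0.402
grip_force: 17.9
```

Emit:
carry_out([
  {"dx":1.4,"dy":-3,"dz":0,"turn":0,"grip":0.25},
  {"dx":1.4,"dy":-3,"dz":0,"turn":0,"grip":0.25},
  {"dx":1.2,"dy":-3,"dz":0,"turn":0,"grip":0.25},
  {"dx":0.6,"dy":-1,"dz":0,"turn":-0.1,"grip":0.25},
  {"dx":0,"dy":0,"dz":0,"turn":-0.14,"grip":0.25},
  {"dx":0,"dy":0,"dz":0,"turn":-0.14,"grip":0.25},
  {"dx":0,"dy":0,"dz":0,"turn":-0.14,"grip":0.25},
  {"dx":0,"dy":0,"dz":0,"turn":-0.14,"grip":0.25},
  {"dx":0,"dy":0,"dz":0,"turn":-0.14,"grip":0.25},
  {"dx":0,"dy":0,"dz":0,"turn":-0.14,"grip":0.25},
  {"dx":0,"dy":0,"dz":0,"turn":-0.14,"grip":0.25},
  {"dx":0,"dy":0,"dz":0,"turn":-0.12,"grip":0.25},
])

```text
clock: 27.55
eef_pos: [0.6479, -0.018, 0.141]
ee_rot: [[0.644, 0.765, -0.001], [0.765, -0.644, 0.0], [-0.001, -0.001, -1.0]]
force: [0.1, -0.5, -3.0]
finger_gap: 0.405
grip_force: 17.9
```

```bash
python3 plan.py .652,-.008,.035,.87
```

```text
tool cm [ 1.03 -0.32 10.6 ] turn 0.0
27.55 [ 0.6479 -0.018   0.141 ] th 0.87 gap 0.405 q7 -0.89 F [ 0.1 -0.5 -3. ]
```

Emit:
carry_out([
  {"dx":1,"dy":-0.3,"dz":0,"turn":0,"grip":0.25},
  {"dx":0,"dy":0,"dz":2,"turn":0,"grip":0.25},
  {"dx":0,"dy":0,"dz":3,"turn":0,"grip":0.25},
  {"dx":0,"dy":0,"dz":2.7,"turn":0,"grip":0.25},
  {"dx":0,"dy":0,"dz":1.3,"turn":0,"grip":0.25},
  {"dx":0,"dy":0,"dz":0.7,"turn":0,"grip":0.25},
  {"dx":0,"dy":0,"dz":0.5,"turn":0,"grip":0.25},
  {"dx":0,"dy":0,"dz":0.2,"turn":0,"grip":0.25},
  {"dx":0,"dy":0,"dz":0,"turn":0,"grip":0.25},
  {"dx":0,"dy":0,"dz":0,"turn":0,"grip":0.25},
])

```text
clock: 28.55
eef_pos: [0.6529, -0.0083, 0.0382]
ee_rot: [[0.649, 0.761, 0.001], [0.761, -0.649, -0.0], [0.001, 0.001, -1.0]]
force: [0.7, -0.3, -2.4]
finger_gap: 0.407
grip_force: 17.9
```

```bash
python3 plan.py .652,-.008,.0347,.87
python3 - <<'E'
from h import *
c=imaging.camera("side"); im=c["frame"][:,:,::-1].copy()
cv2.imwrite("pics/s3.png",cv2.resize(im[130:300,150:400],None,fx=3,fy=3))
E
```

```text
tool cm [-0.03 -0.09  0.35] turn -0.005
28.55 [ 0.6529 -0.0083  0.0382] th 0.865 gap 0.407 q7 -0.95 F [ 0.7 -0.3 -2.4]
```

View pics/s3.png

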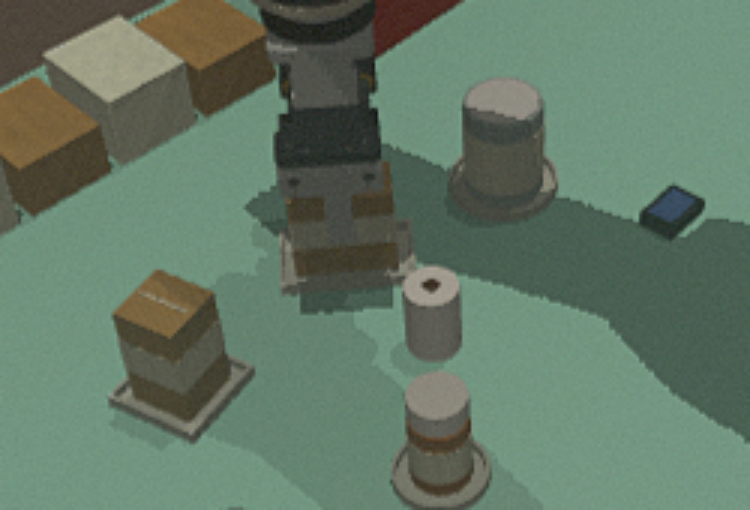

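The oblong carton (340,230) is inside its tray. The tea carton (170,340) looks slightly turned relative to its tray, so I release here and then measure it.

Emit:
carry_out([
  {"dx":0,"dy":0,"dz":0.3,"turn":0,"grip":0.25},
  {"dx":0,"dy":0,"dz":0,"turn":0,"grip":0.25},
  {"dx":0,"dy":0,"dz":0,"turn":0,"grip":1},
  {"dx":0,"dy":0,"dz":0,"turn":0,"grip":1},
  {"dx":0,"dy":0,"dz":0,"turn":0,"grip":1},
  {"dx":0,"dy":0,"dz":0,"turn":0,"grip":1},
  {"dx":0,"dy":0,"dz":0,"turn":0,"grip":1},
  {"dx":0,"dy":0,"dz":-2,"turn":0,"grip":1},
  {"dx":0,"dy":0,"dz":-3,"turn":0,"grip":1},
  {"dx":0,"dy":0,"dz":-4,"turn":0,"grip":1},
  {"dx":0,"dy":0,"dz":-4,"turn":0,"grip":1},
  {"dx":0,"dy":0,"dz":0,"turn":0,"grip":1},
])

```text
clock: 29.8
eef_pos: [0.655, -0.008, 0.1701]
ee_rot: [[0.649, 0.761, 0.008], [0.761, -0.649, -0.0], [0.005, 0.006, -1.0]]
force: [1.5, 1.5, -0.8]
finger_gap: 1.0
grip_force: 0.0
```

Emit:
carry_out([
  {"dx":-2,"dy":1.5,"dz":-1,"turn":0,"grip":1},
  {"dx":-3,"dy":2.5,"dz":-1,"turn":0,"grip":1},
  {"dx":-3.5,"dy":3,"dz":-1,"turn":0,"grip":1},
  {"dx":-3.5,"dy":3,"dz":-1,"turn":0,"grip":1},
  {"dx":-3.5,"dy":3,"dz":-1,"turn":0,"grip":1},
  {"dx":-3.5,"dy":2,"dz":0,"turn":0,"grip":1},
  {"dx":-3.5,"dy":0,"dz":0,"turn":0,"grip":1},
  {"dx":-3.5,"dy":0,"dz":0,"turn":0,"grip":1},
  {"dx":-3.5,"dy":0,"dz":0,"turn":0,"grip":1},
  {"dx":-3.5,"dy":0,"dz":0,"turn":0,"grip":1},
  {"dx":-2,"dy":0,"dz":0,"turn":0,"grip":1},
  {"dx":0,"dy":0,"dz":0,"turn":0,"grip":1},
])

```text
clock: 31.0
eef_pos: [0.5371, -0.3751, 0.2141]
ee_rot: [[0.652, 0.758, -0.001], [0.758, -0.652, -0.001], [-0.001, -0.0, -1.0]]
force: [0.5, 0.2, 0.5]
finger_gap: 1.001
grip_force: 0.0
```

```bash
python3 plan.py .5,.158,.2
python3 - <<'E'
from h import *
P=dict(can=(.6285,-.151),jar=(.454,.087),tea_carton=(.639,.158),long_carton=(.652,-.008))
for cam in ["top","side"]:
    c=imaging.camera(cam); im=c["frame"][:,:,::-1].copy()
    for n,(x,y) in P.items():
        s=proj(c,[[x,y,.05]])[0].astype(int); m=mask(cam,n,s)
        print(cam,n,None if m is None else fit(c,m,n,.003))
    for n,s in dict(bottle=(.372,.244),receipt_roll=(.546,.005)).items():
        m=mask(cam,n,proj(c,[[*s,.04]])[0].astype(int)); print(cam,n,None if m is None else fit(c,m,n))
    if cam=="top": a=cv2.resize(im[130:230,180:440],None,fx=3,fy=3)
    else: b=cv2.resize(im[150:300,160:420],None,fx=2,fy=2); b=cv2.copyMakeBorder(b,0,0,0,780-b.shape[1],0)
cv2.imwrite("pics/f.png",np.vstack([a,b])[:600])
E
```

```text
tool cm [ 37.99 -37.58   1.36] turn 
31.0 [ 0.5371 -0.3751  0.2141] th 0.86 gap 1.001 q7 -0.26 F [0.5 0.2 0.5]
top can (array([ 0.6279, -0.1502, -0.0264]), np.float64(0.931))
top jar (array([0.4548, 0.0861, 0.1389]), np.float64(0.899))
top tea_carton (array([0.6386, 0.1596, 3.4463]), np.float64(0.956))
top long_carton (array([ 0.654 , -0.0078,  0.8509]), np.float64(0.963))
top bottle (array([ 0.3727,  0.2449, -0.1075]), np.float64(0.929))
top receipt_roll (array([0.5454, 0.0059, 0.001 ]), np.float64(0.917))
side can (array([ 0.6285, -0.1517,  0.3026]), np.float64(0.908))
side jar (array([0.4526, 0.0864, 0.2217]), np.float64(0.899))
side tea_carton (array([0.6357, 0.1586, 3.1919]), np.float64(0.923))
side long_carton (array([ 0.6528, -0.0086,  0.8776]), np.float64(0.95))
side bottle (array([ 0.3726,  0.2412, -0.0105]), np.float64(0.838))
side receipt_roll (array([0.5472, 0.0031, 0.1288]), np.float64(0.853))
```

View pics/f.png

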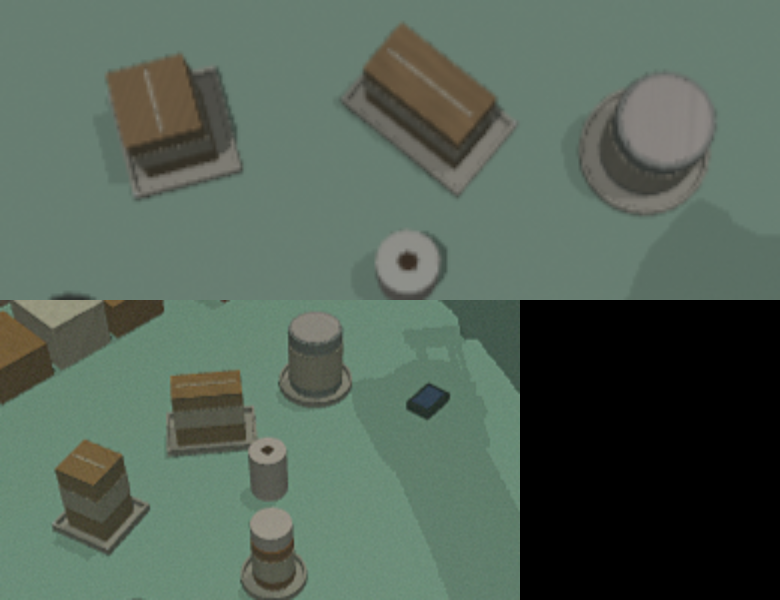

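From above, all goods stand in their trays with parallel sides, but the side view of the tea carton (95,490) is ambiguous. A close look with the wrist camera should settle it.

```bash
python3 plan.py .63,.158,.22
```

```text
tool cm [ 46.19 -27.49  -0.56] turn 
31.7 [ 0.5396 -0.3719  0.2144] th 0.865 gap 1.003 q7 -0.26 F [ 0.2 -0.2 -0.5]
```

Emit:
carry_out([
  {"dx":3.9,"dy":-2.3,"dz":0,"turn":0,"grip":1},
  {"dx":3.9,"dy":-2.3,"dz":-0.1,"turn":0,"grip":1},
  {"dx":3.9,"dy":-2.3,"dz":-0.1,"turn":0,"grip":1},
  {"dx":3.9,"dy":-2.3,"dz":-0.1,"turn":0,"grip":1},
  {"dx":3.9,"dy":-2.3,"dz":-0.1,"turn":0,"grip":1},
  {"dx":3.9,"dy":-2.3,"dz":-0.1,"turn":0,"grip":1},
  {"dx":3.9,"dy":-2.3,"dz":-0.1,"turn":0,"grip":1},
  {"dx":3.9,"dy":-2.3,"dz":0,"turn":0,"grip":1},
  {"dx":3.9,"dy":-2.3,"dz":0,"turn":0,"grip":1},
  {"dx":3.9,"dy":-2.3,"dz":0,"turn":0,"grip":1},
  {"dx":3.9,"dy":-2.3,"dz":0,"turn":0,"grip":1},
  {"dx":3,"dy":-2,"dz":0,"turn":0,"grip":1},
])

```text
clock: 32.9
eef_pos: [0.6296, 0.1573, 0.2205]
ee_rot: [[0.648, 0.762, 0.0], [0.762, -0.648, 0.001], [0.001, -0.0, -1.0]]
force: [1.1, -0.3, 0.4]
finger_gap: 1.001
grip_force: 0.0
```

Emit:
carry_out([
  {"dx":0,"dy":0,"dz":0,"turn":0,"grip":1},
  {"dx":0,"dy":0,"dz":0,"turn":0,"grip":1},
  {"dx":0,"dy":0,"dz":0,"turn":0,"grip":1},
])

```text
clock: 33.2
eef_pos: [0.6297, 0.1532, 0.2204]
ee_rot: [[0.65, 0.76, -0.0], [0.76, -0.65, -0.001], [-0.001, 0.0, -1.0]]
force: [-0.2, -0.8, 0.3]
finger_gap: 1.0
grip_force: 0.0
```

```bash
python3 plan.py .639,.158,.035,.27
python3 - <<'E'
from h import *
c=imaging.camera("wrist"); im=c["frame"][:,:,::-1].copy()
for n,z in [("tea_carton",.003),("tea_tray",0),("long_carton",.003)]:
    for d in cut_out("wrist",n)[:2]: print(n,np.round(d["box"]),round(d["p"],2),fit(c,d["pixels"],n,z))
for a,col in [(.285,(0,0,255)),(.05,(255,0,0))]:
    q=hull(c,"tea_carton",.6386,.1595,a,.003); cv2.polylines(im,[q.astype(np.int32)],True,col,1)
cv2.polylines(im,[hull(c,"tea_tray",.639,.158,.27).astype(np.int32)],True,(0,255,0),1)
cv2.imwrite("pics/w6.png",im)
E
```

```text
tool cm [ 0.98  0.39 18.54] turn 0.593
33.2 [0.6297 0.1532 0.2204] th 0.863 gap 1.0 q7 -1.17 F [-0.2 -0.8  0.3]
tea_carton [282. 172.  83.  89.] 0.75 (array([0.6383, 0.157 , 1.8463]), np.float64(0.962))
tea_tray [276. 154.  99.  70.] 0.78 (array([0.6393, 0.1559, 1.8486]), np.float64(0.324))
long_carton [414. 280.  63.  94.] 0.93 (array([ 0.6523, -0.01  ,  4.0151]), np.float64(0.292))
```

View pics/w6.png

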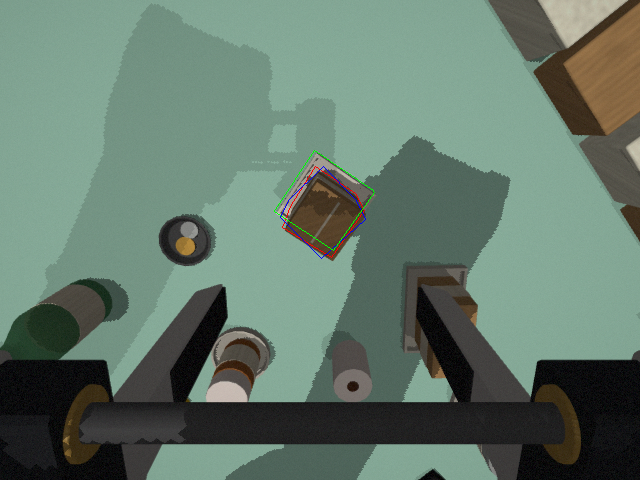

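The close look settles it: the carton (322,215) is at yaw 0.276 and its tray at 0.27–0.28, so they are parallel. The robot is clear of everything, so I hand in.

```bash
python3 -c "
from station import arm
print(arm.job_done())"
```

```text
the job is handed in; nothing more can be done
None
```

I handed the job in at about 33 s of the 106 s. The last camera measurements show all four goods standing in their matching trays, the cartons' sides parallel to the trays', and the bottle and receipt roll where they were. The hand-in returned no verdict.

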